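# Roll the steel canister to the green line and clamp it

## Task

With closed fingertips and without gripping it, slowly roll the steel canister along the grey board until it lies on the green line, bearing lightly and squarely on the end stop, and keep it pressed there a moment. Then take the hand away and push the yellow jaw along its rail until its rubber pad holds the canister snugly against the stop: a light squeeze, well short of crushing the pad flat. Leave both there, and do not disturb the vial, the brass weight or the spatula.

Things in the scene. Friction and masses are not known exactly. Their poses are not given: they have to be found in the camera images.
- board: grey board fixed flat on the bench, 300 x 640 x 4 mm; origin at the centre of its underside, z up. Its x runs across the lane, its y along the rolling lane; the canister rolls towards board -y. Board top at z = 4 mm. A green painted line across the board at y = -200 mm marks where the canister's axis must lie; a fixed end stop stands beyond it
- mark (a point): middle of the green line on the board's top face (board x 0, y -200 mm)
- stop: fixed aluminium end stop at the -y end of the board, 170 mm wide along board x, 70 mm tall, with two black rubber pads facing board +y. Origin on the board's top, middle of the pad faces (board x 0, y -250 mm), so a canister that touches both pads has its axis exactly over the green line. A skewed canister touches one pad first: some 5 to 9 N of push behind its lagging end squares it
- canister: polished steel cylinder with blue end discs lying on the board, 100 mm in diameter, 170 mm long, 0.55 to 0.9 kg, too thick to grip. Origin at its centre, 50 mm above the board; its x is its axis, within 0.07 rad of square across; y and z turn as it rolls. Starts 100 to 230 mm from its place. Rolls freely: let go at 50 mm/s it coasts about 5 mm; at rest it stays. Keep it below 0.2 m/s
- jaw: yellow carriage that slides on the board's middle line, along board y only, behind the canister. Its upright plate is 100 mm wide, 14 mm thick, 72 mm tall, rear face 10 mm behind (+y of) the origin, and can be pushed there; a foot plate 80 mm wide, 10 mm high runs back to 76 mm behind the origin. Origin on the board's top. Stiff slide: about 6 N of friction to move it, and it stays where left
- pad: black rubber pad, 80 mm wide, 36 mm tall, on the front (-y) of the jaw, 48 mm above the board; origin at the middle of its front face, 18 mm in front of the jaw's origin when free. On a stiff spring (2.5 N per mm, 6 mm travel, flat at 15 N), so up to 6 N of squeeze remains when the hand leaves. A good squeeze is 5 N, felt as the push rising 5 N above the slide friction
- vial: small amber vial, 22 mm across, 55 mm tall, on the board's +x margin; leave alone; origin under its base
- weight: brass knobbed weight, 26 mm across, 38 mm tall, on the board's +x margin; leave alone; origin under its base
- spatula: flat scraper spatula, wooden handle, 180 mm long, flat on the bench near the robot on its right; leave alone
Not all that is in view belongs to the job. Leave any purple look-alike of the canister alone.

How it is judged:
On the way, in this order (a step that is already met when the one before it is completed fails the run):
1. the fingers hold the canister on the green line, square and bearing on the end stop, the jaw's pad not yet touching it (y of canister in the frame of board between -0.204 and -0.196 m and angle between the x axis of canister and the x axis of board, either way round below 0.05 rad and x of canister in the frame of board between -0.05 and 0.05 m and z of canister in the frame of board between 0.051 and 0.057 m and contact force between canister and stop above 0.8 N and contact force between the fingers and canister above 0.5 N and contact force between pad and canister below 0.05 N), for 0.2 s.
2. the jaw's pad squeezes the canister, which bears on the stop (y of canister in the frame of board between -0.204 and -0.196 m and angle between the x axis of canister and the x axis of board, either way round below 0.05 rad and x of canister in the frame of board between -0.05 and 0.05 m and z of canister in the frame of board between 0.051 and 0.057 m and contact force between pad and canister above 1.5 N and contact force between canister and stop above 1 N), for 0.2 s.
At the end, for the whole second after the job is handed in: Canister at rest on the board (lifted under 3 mm), its axis within 4 mm of the green line, square within 0.05 rad, within 50 mm of the lane's middle, held between the end stop (over 1 N) and the jaw's pad (over 1.5 N); jaw at rest; hand away (all of step 2 and linear speed of each of canister, jaw below 0.01 m/s); the robot touches nothing.
It fails at once if the canister rolls faster than 0.2 m/s (linear speed of canister above 0.2 m/s).
It fails at once if the canister is pressed by the fingers, or on the stop, with more than 25 N (contact force between canister and stop above 25 N or contact force between the fingers and canister above 25 N).
It fails at once if the pad squeezes the canister with more than 20 N (contact force between pad and canister above 20 N).
It fails at once if the canister is lifted more than 5 mm off the board (z of canister in the frame of board above 0.059 m).
It fails at once if another thing is moved more than 20 mm (distance of any of vial, weight, spatula from where it was at the start of the episode above 0.02 m).
It also fails if it takes over 72 s, if anything falls off the work surface, if the arm or the gripper's body presses on something with over 40 N, if the wrist force passes 120 N, or if a joint passes its speed limit or range.

## Robot

A 6-joint arm with a two-finger parallel gripper is mounted at the origin on the work surface. World frame = base frame: x ahead of the robot, y to its left, z up, the work surface at z = 0. Lengths are in m, angles in rad, forces in N, time in s.
With the tool pointing down it reaches from about 0.35 to 0.775 m from the base axis. Payload 5.5 kg.
Tool frame: the origin (TCP) lies where the fingers leave the gripper's body, on its centre line; the fingertips stand env.tip_reach ahead of it and the grasp point (between the pads) lies 54 mm ahead of it (env.tip_reach is the distance from the TCP to the fingertips, in m); z points along the fingers, y is the line along which they close (so a half turn about z gives the same grasp; the last joint's range is limited). The gripper opens to 85 mm and grips with 20 to 120 N. Pads are 22 mm wide; open, the fingers measure 114 mm over their backs; the gripper's body (76 mm by 85 mm) begins 54 mm behind the grasp point. The pads swing forward as they close: fully open they stand 13 mm farther back than shut.
Start: joints at [1.042, 0.313, 0.046, 1.304, 0, 1.431], TCP at [0.218, 0.532, 0.304] pointing down, gripper open.
Joint ranges: [-2.76, 2.76], [-0.86, 1.69], [-1.03, 1.26], [-2.2, 2.34], [-1.47, 1.5], [-3.14, 3.14]. Speed limits (rad/s): [2.57, 2.57, 3.14, 3.14, 3.14, 3.14].

## Interface

Orientations are given as a unit quaternion [w, x, y, z].
In Python, from workcell import status, optics, hand_in, env gives the robot as it stands.
- The arm moves only by the shell command python3 -m handwheel 'ROWS' [FORCE]. ROWS is a JSON object whose one key "deltas" holds a list of rows, each a list of 5 numbers: the opening, from -1 (shut) to 1 (fully open), then the shift along the tool's x, y, z in units of 40 mm (1.0 is 40 mm), then the turn about the tool's z in units of 10 degrees (1.0 is 10 degrees). In form: {"deltas": [[jaw, x, y, z, roll], ...]}. A call has 1 to 20 rows; each row shifts and turns the commanded pose from where the row before left it, along the tool's axes as they then stand; what a row does not reach is not made up. A row lasts 1/8 s, in which the tool goes at most 62.5 mm and 10.7 degrees, less where a joint would pass 70% of its speed; a pose out of reach is approached as far as the arm can. A call is refused whole if a number of a shift passes 1 or a number of a turn 1, either way. A call with a gripper value outside its range is refused whole. The fingers move at their own pace and stop on an object; FORCE is the grip in N (left out, the last holds). Time passes only in rows, so rows that do not move let the fingers close. It gives the time, the measured TCP pose, the force, the opening and the grip force at its end, in the units of the state.
- status.get_state(): the state, without advancing time (a new reading comes with each control period).
- optics.read_camera(name): name is "scene" or "top" or "wrist"; returns a dict with "frame" (480x640x3 uint8, red, green, blue), "depth" (480x640 float32, m along the optical axis (not along the pixel's ray), 0 where there is no reading), "vfov" (degrees; the focal length in pixels is half the picture's height over the tangent of half this angle, whatever the lens; pixels are square), "cx", "cy" (the principal point, pixels), "k1" (the pictures are not rectified: a ray, as slopes to the right and down, at radius r is drawn at 1 + k1 r^2 times it, then the intrinsics apply), "origin" and "attitude" of the camera in the world. Camera axes: x right, y down, z forward; pixel columns grow to the right and rows downward; lengths in m; the calibration is good to about 2 mm. A picture is of the moment at which its call begins.
- hand_in(): hands the job in; it is judged then, once.
The state is a dict: "clock": time; "joint_pos": joint angles; "qvel": joint speeds; "tau": joint torques, N m; "tcp_pos": TCP position; "orientation": TCP orientation; "wrist_force": force on the tool from outside, world axes, zero at the start; "ft_torque": the same for the moment, N m; "finger_gap": finger opening in m; "grip_force": force on a finger pad.
Only numpy, scipy, OpenCV 4.12 (cv2) and the standard library are available. Lean on these libraries where they do the work, as an engineer would, in place of code of your own. Each camera call takes 0.05 s, during which the arm holds its last target. There are 200 camera calls.

## Working session

There is one attempt and no reset: what is moved stays moved. The work goes in short steps, Python scripts to look and compute and a shell command to move; the robot and the scene stay as the last step left them, time stands still between calls to the robot, and variables do not carry over. Pictures are saved under pics/ and viewed, at most 10 in all, crops included, and the job is handed in when it is done.

```bash
mkdir -p pics; ls
cat > h.py <<'E'
import numpy as np,cv2,pickle
from workcell import status,optics,env
from scipy.spatial.transform import Rotation as R
def cam(n):
    c=optics.read_camera(n); pickle.dump(c,open(n+'.pkl','wb')); return c
def rot(q):
    q=np.array(q,float)
    return q if q.shape==(3,3) else R.from_quat([q[1],q[2],q[3],q[0]]).as_matrix()
def ray(c,u,v):
    f=240/np.tan(np.radians(c['vfov'])/2)
    K=np.array([[f,0,c['cx']],[0,f,c['cy']],[0,0,1]])
    p=cv2.undistortPoints(np.array([[[u,v]]],float),K,np.array([c['k1'],0,0,0]))[0,0]
    return np.array([p[0],p[1],1.])
def at_z(c,u,v,z):
    d=rot(c['attitude'])@ray(c,u,v); o=np.array(c['origin']); return o+d*(z-o[2])/d[2]
def at_d(c,u,v):
    return np.array(c['origin'])+rot(c['attitude'])@ray(c,u,v)*c['depth'][int(v),int(u)]
E
python3 - <<'E'
from h import *
for n in['scene','top']:
    c=cam(n); cv2.imwrite(f'pics/{n}0.png',c['frame'][:,:,::-1]); print({k:v for k,v in c.items() if k not in('frame','depth')})
print(status.get_state(),env.tip_reach)
E
```

```text
pics
{'vfov': 49.314752042727235, 'cx': 322.25103507673515, 'cy': 235.4673030616012, 'k1': -0.14581185746538078, 'origin': array([ 1.2157368 , -0.47405511,  0.68656542]), 'attitude': array([-0.39857633,  0.78483868,  0.42058225, -0.21971739])}
{'vfov': 57.61829877550459, 'cx': 311.63936841674166, 'cy': 236.31454574671756, 'k1': -0.02321531554095385, 'origin': array([ 0.32018314, -0.01089652,  1.10059944]), 'attitude': array([ 0.06401952, -0.69781329,  0.71186087, -0.04703416])}
{'clock': 0.1, 'joint_pos': array([ 1.04237608e+00,  3.13936997e-01,  4.50949846e-02,  1.30357387e+00,
       -3.19891393e-05,  1.43119621e+00]), 'qvel': array([ 0.00062621, -0.00236921,  0.0014976 ,  0.0021482 ,  0.00031771,
        0.00021722]), 'tau': array([ 2.19380665e-03, -4.81728387e+01,  2.99242741e+01,  1.27239604e-02,
       -1.63083241e-04,  1.23456471e-05]), 'tcp_pos': array([0.21782995, 0.53178856, 0.30309225]), 'orientation': array([-2.50362142e-04,  1.93187669e-01,  9.81161490e-01, -7.70268934e-04]), 'wrist_force': array([-0.13535898, -0.48777425,  0.42514892]), 'ft_torque': array([ 0.03659657, -0.03862721, -0.00093563]), 'grip_force': 0.0, 'finger_gap': 0.08508698116847632} 0.0726
```

View pics/top0.png

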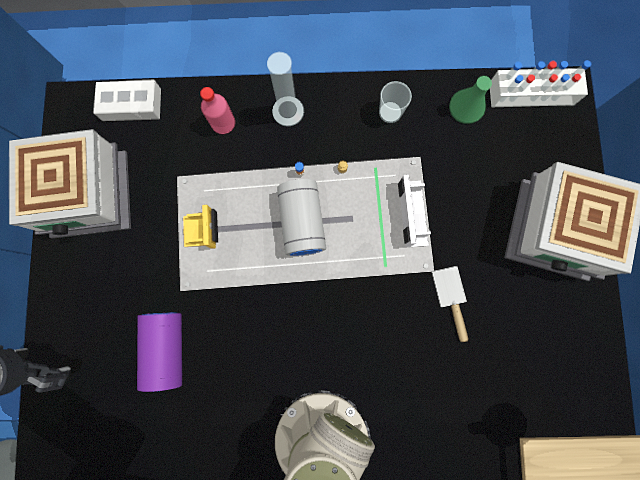

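View pics/scene0.png

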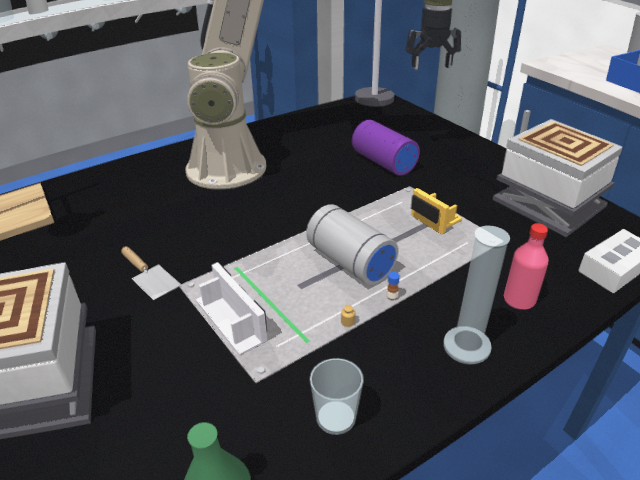

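The top picture shows the board's corners near (178,178), (421,157), (434,271) and (180,290). The green line runs from (376,168) to (385,266), the canister is around (301,217) and the jaw around (203,227). The vial is at (299,167) and the weight at (342,166). The lane runs towards world -y.

```bash
cat > m.py <<'E'
from h import *
import sys
def cloud(c):
    f=240/np.tan(np.radians(c['vfov'])/2)
    K=np.array([[f,0,c['cx']],[0,f,c['cy']],[0,0,1]])
    v,u=np.mgrid[0:480,0:640]
    p=cv2.undistortPoints(np.stack([u,v],-1).reshape(-1,1,2).astype(float),K,np.array([c['k1'],0,0,0]))[:,0]
    d=c['depth'].reshape(-1,1)
    P=np.hstack([p,np.ones_like(d)])*d
    P=np.array(c['origin'])+P@rot(c['attitude']).T
    P[d[:,0]==0]=np.nan
    return P.reshape(480,640,3)
E
python3 - <<'E'
from m import *
import pickle
c=pickle.load(open('top.pkl','rb'))
C=[at_z(c,u,v,.004) for u,v in[(178,178),(421,157),(434,271),(180,290)]]
for p in C: print(p)
print([np.linalg.norm(C[i]-C[(i+1)%4]) for i in range(4)])
ce=sum(C)/4; y=(C[0]+C[3]-C[1]-C[2]); y/=np.linalg.norm(y); print('ctr',ce,'yaw',np.arctan2(-y[0],y[1]))
f=c['frame'].astype(int); g=(f[...,1]>150)&(f[...,0]<110)&(f[...,2]<150); g[:150]=0;g[290:]=0; g[:,:350]=0;g[:,420:]=0
v,u=np.nonzero(g); G=np.array([at_z(c,a,b,.004) for a,b in zip(u,v)]); m=G.mean(0); U,S,V=np.linalg.svd(G-m,full_matrices=False); print('line',m,V[0],len(u), np.ptp(G,0))
P=cloud(c); np.set_printoptions(precision=4,suppress=True)
print('board z',np.nanmedian(P[200:260,340:370,2]))
for n in['top','scene']:
    c=pickle.load(open(n+'.pkl','rb')); P=cloud(c).reshape(-1,3)
    yw=np.arctan2(-y[0],y[1]); Rz=np.array([[np.cos(yw),-np.sin(yw)],[np.sin(yw),np.cos(yw)]])
    B=(P[:,:2]-ce[:2])@Rz; z=P[:,2]
    for nm,lo,hi,z0 in[('can',-.16,.18,.085),('jaw',.18,.34,.02),('stop',-.33,-.23,.02)]:
        s=(abs(B[:,0])<.13)&(B[:,1]>lo)&(B[:,1]<hi)&(z>z0)&(z<.13)
        if s.sum()<20: continue
        Q=B[s]; print(n,nm,s.sum(),'min',np.percentile(Q,1,0),'max',np.percentile(Q,99,0),'z',z[s].max(),'mean',Q.mean(0))
        if nm=='can': cc,V=np.linalg.eigh(np.cov(Q.T)); print('axis',V[:,1])
E
```

```text
[0.65717748 0.36244926 0.004     ]
[ 0.69752239 -0.27513993  0.004     ]
[ 0.39980182 -0.2904382   0.004     ]
[0.36456023 0.34841492 0.004     ]
[np.float64(0.6388643661195902), np.float64(0.29811336083595114), np.float64(0.6398244028214674), np.float64(0.2929536083104195)]
ctr [0.52976548 0.03632151 0.004     ] yaw 0.05914747007364519
line [ 0.5764541  -0.16072729  0.004     ] [-9.97788860e-01 -6.64634517e-02 -7.06752707e-17] 110 [2.53394145e-01 2.01314696e-02 2.22044605e-16]
board z 0.003986067031687135
top can 2340 min [-0.0823 -0.0387] max [0.0852 0.0422] z 0.10928681937385243 mean [0.0001 0.0015]
axis [-0.9979 -0.0653]
top jaw 730 min [-0.048   0.2119] max [0.049  0.2836] z 0.07993463437005 mean [-0.0004  0.2336]
top stop 918 min [-0.0837 -0.3047] max [ 0.0817 -0.2477] z 0.08133276330700046 mean [-0.001  -0.2615]
scene can 2024 min [-0.0762 -0.0398] max [0.0912 0.033 ] z 0.10546682219977377 mean [ 0.0156 -0.01  ]
axis [-0.9957 -0.0931]
scene jaw 1035 min [-0.0431  0.2081] max [0.054  0.2813] z 0.07808936386122622 mean [0.0142 0.2254]
scene stop 2081 min [-0.0753 -0.3073] max [ 0.0879 -0.251 ] z 0.07603033510714852 mean [ 0.0154 -0.2738]
```

```bash
cat > plan.py <<'E'
from h import *
YAW=.0625; CE=np.array([.530,.036])
def brd(x,y): 
    c,s=np.cos(YAW),np.sin(YAW); return CE+np.array([c*x-s*y,s*x+c*y])
def st():
    s=status.get_state(); A=rot(s['orientation']); p=s['tcp_pos']
    c,sn=np.cos(YAW),np.sin(YAW); d=p[:2]-CE
    print('t',s['clock'],'tcp',p.round(4),'board',np.round([c*d[0]+sn*d[1],-sn*d[0]+c*d[1]],4),'xaxis deg',np.degrees(np.arctan2(A[1,0],A[0,0])).round(2),'tilt',A[2,2].round(4))
    F=s['wrist_force']; print('F',F.round(2),'F board y',round(-sn*F[0]+c*F[1],2),'gap',round(s['finger_gap'],4)); return s,A
def go(x,y,z,yawdeg=None):
    s,A=st(); d=np.array([*brd(x,y),z])-s['tcp_pos']
    if yawdeg is not None:
        a=np.degrees(np.arctan2(A[1,0],A[0,0])); print('roll deg',a-yawdeg)
        t=np.radians(yawdeg); A=np.array([[np.cos(t),np.sin(t),0],[np.sin(t),-np.cos(t),0],[0,0,-1]])
    print('tool shift mm',(A.T@d*1000).round(1),'units',(A.T@d/.04).round(2))
E
python3 - <<'E'
from plan import *
a=.0625; cx,cy=.045,.081
go(cx*np.cos(a)-cy*np.sin(a), cx*np.sin(a)+cy*np.cos(a)+.001,.118,97.2)
E
python3 -m handwheel '{"deltas":[[-1,0,0,0,1],[-1,0,0,0,1],[-1,0,0,0,1],[-1,0,0,0,1],[-1,0,0,0,1],[-1,0,0,0,1],[-1,0,0,0,0],[-1,0,0,0,0]]}' 40
python3 - <<'E'
from plan import *
a=.0625; cx,cy=.045,.081
go(cx*np.cos(a)-cy*np.sin(a), cx*np.sin(a)+cy*np.cos(a)+.001,.118)
E
```

```text
t 0.1 tcp [0.2178 0.5318 0.3031] board [-0.2806  0.5143] xaxis deg 157.72 tilt -1.0
F [-0.14 -0.49  0.43] F board y -0.48 gap 0.0851
roll deg 60.522240387083755
tool shift mm [-449.   292.7  185.1] units [-11.23   7.32   4.63]
clock: 1.1
tcp_pos: [0.2179, 0.532, 0.3037]
orientation: [0.0, 0.657, 0.754, -0.0]
wrist_force: [0.5, 0.7, 0.6]
finger_gap: -0.0003
grip_force: 0.0
t 1.1 tcp [0.2179 0.532  0.3037] board [-0.2805  0.5146] xaxis deg 97.89 tilt -1.0
F [0.49 0.7  0.62] F board y 0.67 gap -0.0003
tool shift mm [-452.7  287.2  185.7] units [-11.32   7.18   4.64]
```

```bash
python3 -m handwheel '{"deltas":[[-1,-0.81,0.51,0,0],[-1,-0.81,0.51,0,0],[-1,-0.81,0.51,0,0],[-1,-0.81,0.51,0,0],[-1,-0.81,0.51,0,0],[-1,-0.81,0.51,0,0],[-1,-0.81,0.51,0,0],[-1,-0.81,0.51,0,0],[-1,-0.81,0.51,0,0],[-1,-0.81,0.51,0,0],[-1,-0.81,0.51,0,0],[-1,-0.81,0.51,0,0],[-1,-0.81,0.51,0,0],[-1,-0.79,0.55,0,0],[-1,0,0,0,0],[-1,0,0,0,0]]}'
python3 - <<'E'
from plan import *
a=.0625; cx,cy=.045,.081
go(cx*np.cos(a)-cy*np.sin(a), cx*np.sin(a)+cy*np.cos(a)+.001,.118)
c=cam('wrist'); cv2.imwrite('pics/w1.png',c['frame'][:,:,::-1])
E
```

```text
clock: 3.1
tcp_pos: [0.5631, 0.1221, 0.3036]
orientation: [-0.0, 0.658, 0.753, -0.0]
wrist_force: [0.8, 1.2, 0.9]
finger_gap: -0.0
grip_force: 0.0
t 3.1 tcp [0.5631 0.1221 0.3036] board [0.0384 0.0838] xaxis deg 97.77 tilt -1.0
F [0.82 1.21 0.9 ] F board y 1.16 gap -0.0
tool shift mm [  0.6   1.7 185.6] units [0.02 0.04 4.64]
```

View pics/w1.png

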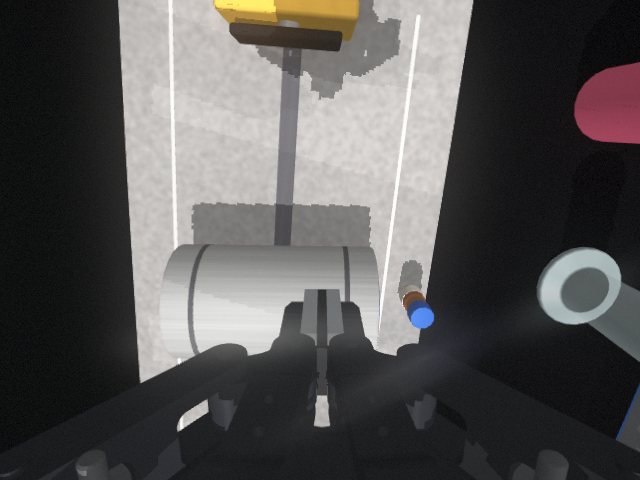

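The wrist picture shows the canister squarely across the image, with its edge at v≈245. The closed tips are at (322,290), the jaw's pad is at the top at (285,37), and the vial at (420,315) is clear of the hand. Next I go down behind the canister.

```bash
python3 -m handwheel '{"deltas":[[-1,0,0,0.8,0],[-1,0,0,0.8,0],[-1,0,0,0.8,0],[-1,0,0,0.6,0],[-1,0,0,0.4,0],[-1,0,0,0.4,0],[-1,0,0,0.4,0],[-1,0,0,0.4,0],[-1,0,0,0,0],[-1,0,0,0,0]]}'
python3 - <<'E'
from plan import *
st()
from m import cloud
c=cam('top'); P=cloud(c).reshape(-1,3)
cs,s=np.cos(YAW),np.sin(YAW); d=P[:,:2]-CE; B=np.stack([cs*d[:,0]+s*d[:,1],-s*d[:,0]+cs*d[:,1]],1)
cv2.imwrite('pics/t1.png',cv2.resize(c['frame'][140:300,160:450,::-1],None,fx=2.7,fy=2.7))
E
```

```text
clock: 4.4
tcp_pos: [0.5637, 0.122, 0.1202]
orientation: [0.0, 0.658, 0.753, 0.0]
wrist_force: [-0.6, -0.0, 0.6]
finger_gap: -0.0001
grip_force: 0.0
t 4.4 tcp [0.5637 0.122  0.1202] board [0.039  0.0837] xaxis deg 97.71 tilt -1.0
F [-0.64 -0.04  0.55] F board y -0.0 gap -0.0001
```

View pics/t1.png

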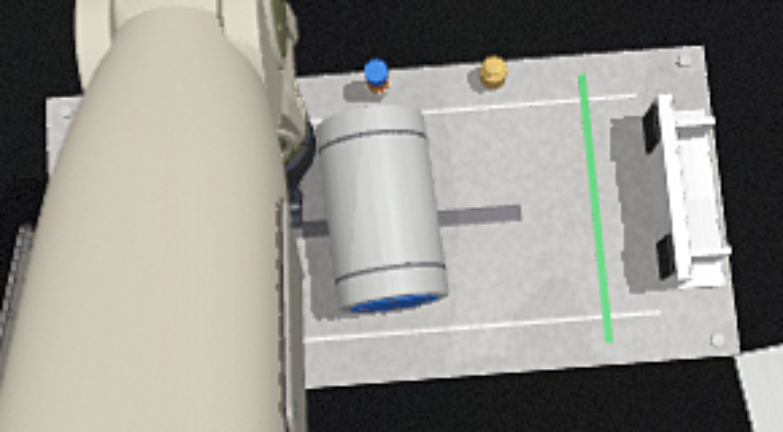

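The hand is behind the canister near (300,180) and off-centre towards its lagging +x end. Nothing is touching yet.

```bash
python3 -m handwheel '{"deltas":[[-1,-0.06,0,0,0],[-1,-0.1,0,0,0],[-1,-0.12,0,0,0],[-1,-0.12,0,0,0],[-1,-0.12,0,0,0],[-1,-0.12,0,0,0],[-1,-0.12,0,0,0],[-1,-0.12,0,0,0],[-1,-0.12,0,0,0],[-1,-0.12,0,0,0],[-1,-0.12,0,0,0],[-1,-0.12,0,0,0],[-1,-0.12,0,0,0],[-1,-0.12,0,0,0],[-1,-0.12,0,0,0],[-1,-0.12,0,0,0],[-1,-0.12,0,0,0],[-1,-0.12,0,0,0],[-1,-0.1,0,0,0],[-1,-0.06,0,0,0]]}'
cat > can.py <<'E'
from plan import *
from m import cloud
st()
c=cam('top'); P=cloud(c).reshape(-1,3); f=c['frame'].reshape(-1,3).astype(int)
cs,s=np.cos(YAW),np.sin(YAW); d=P[:,:2]-CE; B=np.stack([cs*d[:,0]+s*d[:,1],-s*d[:,0]+cs*d[:,1]],1); z=P[:,2]
ok=(abs(B[:,0])<.115)&(abs(B[:,1])<.235)&(z>.06)&(z<.115)
# front half profile per x slice: circle fit of (y,z) with r=50 known, z0=.054
from scipy.optimize import least_squares
tool=st()[0]['tcp_pos'][:2]-CE; ty=-s*tool[0]+cs*tool[1]
Q=np.c_[B[ok],z[ok]]; Q=Q[Q[:,1]<ty-.035]
r=least_squares(lambda p:np.hypot((Q[:,1]-p[0]-p[1]*Q[:,0])*np.cos(p[1]),Q[:,2]-p[2])-.05,[ty-.061,0.,.054],loss='soft_l1',f_scale=.002).x
R_=np.hypot(Q[:,1]-r[0]-r[1]*Q[:,0],Q[:,2]-r[2]); k=abs(R_-.05)<.006
x=Q[k,0]; print('can y0',r[0].round(4),'skew',r[1].round(4),'z',r[2].round(4),'x range',np.percentile(x,[1,99]).round(4),k.sum(),len(k))
E
python3 can.py
```

```text
clock: 6.95
tcp_pos: [0.5755, 0.0329, 0.1199]
orientation: [0.0, 0.658, 0.753, 0.0]
wrist_force: [0.2, -0.7, 0.4]
finger_gap: -0.0
grip_force: 0.0
t 6.95 tcp [0.5755 0.0329 0.1199] board [ 0.0453 -0.0059] xaxis deg 97.71 tilt -1.0
F [ 0.23 -0.67  0.36] F board y -0.69 gap -0.0
t 7.0 tcp [0.5756 0.0328 0.1199] board [ 0.0453 -0.0061] xaxis deg 97.7 tilt -1.0
F [ 0.3  -0.01 -0.76] F board y -0.03 gap 0.0
can y0 -0.0713 skew 0.0558 z 0.0536 x range [-0.0767  0.0895] 2079 2148
```

```bash
python3 -m handwheel '{"deltas":[[-1,-0.06,0,0,0],[-1,-0.12,0,0,0],[-1,-0.14,0,0,0],[-1,-0.14,0,0,0],[-1,-0.14,0,0,0],[-1,-0.14,0,0,0],[-1,-0.14,0,0,0],[-1,-0.14,0,0,0],[-1,-0.14,0,0,0],[-1,-0.14,0,0,0],[-1,-0.14,0,0,0],[-1,-0.14,0,0,0],[-1,-0.14,0,0,0],[-1,-0.14,0,0,0],[-1,-0.14,0,0,0],[-1,-0.14,0,0,0],[-1,-0.14,0,0,0],[-1,-0.14,0,0,0],[-1,-0.1,0,0,0],[-1,-0.06,0,0,0]]}'
python3 can.py
```

```text
clock: 9.5
tcp_pos: [0.5894, -0.0694, 0.1199]
orientation: [0.0, 0.658, 0.753, 0.0]
wrist_force: [-0.7, 0.1, -0.4]
finger_gap: -0.0002
grip_force: 0.0
t 9.5 tcp [ 0.5894 -0.0694  0.1199] board [ 0.0527 -0.1089] xaxis deg 97.71 tilt -1.0
F [-0.69  0.1  -0.42] F board y 0.14 gap -0.0002
t 9.55 tcp [ 0.5895 -0.0695  0.1199] board [ 0.0527 -0.109 ] xaxis deg 97.7 tilt -1.0
F [-0.15  0.24 -0.06] F board y 0.25 gap -0.0002
can y0 -0.1759 skew 0.0522 z 0.054 x range [-0.0706  0.0935] 567 590
```

```bash
python3 -m handwheel '{"deltas":[[-1,-0.06,0,0,0],[-1,-0.06,0,0,0],[-1,-0.06,0,0,0],[-1,-0.06,0,0,0],[-1,-0.05,0,0,0],[-1,-0.04,0,0,0],[-1,-0.03,0,0,0],[-1,-0.03,0,0,0],[-1,-0.03,0,0,0],[-1,-0.03,0,0,0],[-1,0,0,0,0]]}'
python3 can.py
```

```text
clock: 10.92
tcp_pos: [0.5918, -0.087, 0.1199]
orientation: [0.0, 0.658, 0.753, 0.0]
wrist_force: [0.5, 0.9, 0.1]
finger_gap: 0.0001
grip_force: 0.0
t 10.925 tcp [ 0.5918 -0.087   0.1199] board [ 0.054  -0.1266] xaxis deg 97.72 tilt -1.0
F [0.45 0.85 0.06] F board y 0.82 gap 0.0001
t 10.975 tcp [ 0.5918 -0.0869  0.1199] board [ 0.054  -0.1265] xaxis deg 97.72 tilt -1.0
F [-0.77  0.33  0.52] F board y 0.38 gap 0.0
can y0 -0.189 skew 0.0228 z 0.0574 x range [-0.0697  0.0585] 192 204
```

Close to the stop now, so I go on in sub-millimetre rows and watch the force.

```bash
python3 -m handwheel '{"deltas":[[-1,-0.02,0,0,0],[-1,-0.02,0,0,0],[-1,-0.02,0,0,0],[-1,-0.02,0,0,0],[-1,0,0,0,0]]}'; python3 -m handwheel '{"deltas":[[-1,-0.02,0,0,0],[-1,-0.02,0,0,0],[-1,0,0,0,0]]}'; python3 -c "from plan import *;st()"
```

```text
clock: 11.6
tcp_pos: [0.5922, -0.0897, 0.1199]
orientation: [-0.0, 0.658, 0.753, 0.0]
wrist_force: [0.2, 1.7, 0.8]
finger_gap: 0.0001
grip_force: 1.1
clock: 11.98
tcp_pos: [0.5926, -0.0908, 0.1202]
orientation: [-0.0, 0.658, 0.753, 0.001]
wrist_force: [0.1, 6.1, 3.9]
finger_gap: -0.0002
grip_force: 2.6
t 11.975 tcp [ 0.5926 -0.0908  0.1202] board [ 0.0546 -0.1305] xaxis deg 97.76 tilt -1.0
F [0.14 6.13 3.86] F board y 6.11 gap -0.0002
```

```bash
python3 -m handwheel '{"deltas":[[-1,-0.02,0,0,0],[-1,-0.02,0,0,0],[-1,0,0,0,0]]}'; python3 -m handwheel '{"deltas":[[-1,-0.02,0,0,0],[-1,-0.02,0,0,0],[-1,0,0,0,0]]}'; python3 can.py
```

```text
clock: 12.35
tcp_pos: [0.5932, -0.0921, 0.1205]
orientation: [-0.0, 0.657, 0.753, 0.001]
wrist_force: [-0.1, 5.9, 3.2]
finger_gap: -0.0002
grip_force: 3.2
clock: 12.72
tcp_pos: [0.5938, -0.0935, 0.1208]
orientation: [0.0, 0.657, 0.754, 0.002]
wrist_force: [-0.0, 8.3, 4.4]
finger_gap: 0.0
grip_force: 3.7
t 12.725 tcp [ 0.5938 -0.0935  0.1208] board [ 0.0556 -0.1332] xaxis deg 97.8 tilt -1.0
F [-0.02  8.27  4.36] F board y 8.25 gap 0.0
t 12.775 tcp [ 0.5938 -0.0935  0.1208] board [ 0.0555 -0.1332] xaxis deg 97.8 tilt -1.0
F [0.91 7.93 5.14] F board y 7.86 gap 0.0002
can y0 -0.1867 skew -0.0467 z 0.0712 x range [-0.0714  0.013 ] 54 55
```

```bash
python3 -m handwheel '{"deltas":[[-1,-0.02,0,0,0],[-1,-0.02,0,0,0],[-1,0,0,0,0]]}';python3 -m handwheel '{"deltas":[[-1,-0.02,0,0,0],[-1,0,0,0,0]]}'
python3 - <<'E'
from plan import *
st(); c=cam('scene'); cv2.imwrite('pics/s2.png',cv2.resize(c['frame'][180:390,160:440,::-1],None,fx=2.8,fy=2.8,interpolation=cv2.INTER_CUBIC))
E
```

```text
clock: 13.15
tcp_pos: [0.5943, -0.0949, 0.121]
orientation: [0.0, 0.657, 0.754, 0.002]
wrist_force: [1.4, 8.2, 4.8]
finger_gap: -0.0002
grip_force: 4.0
clock: 13.4
tcp_pos: [0.5946, -0.0957, 0.1211]
orientation: [0.0, 0.657, 0.754, 0.002]
wrist_force: [2.4, 8.8, 5.5]
finger_gap: -0.0
grip_force: 4.1
t 13.4 tcp [ 0.5946 -0.0957  0.1211] board [ 0.0562 -0.1355] xaxis deg 97.82 tilt -1.0
F [2.44 8.77 5.52] F board y 8.6 gap -0.0
```

View pics/s2.png

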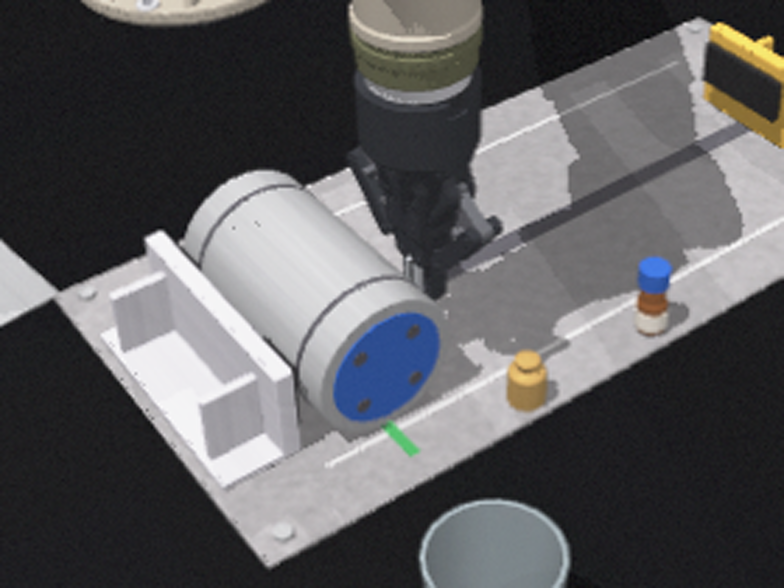

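The scene crop shows the canister nearly on the green line, which comes out at (390,425) under the disc. The fingers are at (430,285) behind the +x end.

```bash
python3 -m handwheel '{"deltas":[[-1,-0.02,0,0,0],[-1,-0.01,0,0,0],[-1,0,0,0,0]]}';python3 -m handwheel '{"deltas":[[-1,-0.02,0,0,0],[-1,-0.01,0,0,0],[-1,0,0,0,0]]}'
python3 - <<'E'
from m import *
from plan import *
from scipy.optimize import least_squares
st(); c=cam('scene'); P=cloud(c).reshape(-1,3)
cs,s=np.cos(YAW),np.sin(YAW); d=P[:,:2]-CE; B=np.stack([cs*d[:,0]+s*d[:,1],-s*d[:,0]+cs*d[:,1]],1); z=P[:,2]
ok=(B[:,0]>-.1)&(B[:,0]<.085)&(B[:,1]<-.16)&(B[:,1]>-.235)&(z>.08)&(z<.115)
Q=np.c_[B[ok],z[ok]]
r=least_squares(lambda p:np.hypot((Q[:,1]-p[0]-p[1]*Q[:,0])*np.cos(p[1]),Q[:,2]-p[2])-.05,[-.19,0.,.054],loss='soft_l1',f_scale=.002).x
print('can',r,len(Q))
ok=(abs(B[:,0])<.08)&(B[:,1]<-.235)&(B[:,1]>-.275)&(z>.069)&(z<.085)
for lo,hi in((-.07,-.02),(.02,.07)):
    k=ok&(B[:,0]>lo)&(B[:,0]<hi); print('stop top y range',np.percentile(B[k,1],[5,50,95]),k.sum())
E
```

```text
clock: 13.82
tcp_pos: [0.595, -0.0968, 0.1212]
orientation: [0.001, 0.657, 0.754, 0.003]
wrist_force: [1.7, 7.9, 5.5]
finger_gap: -0.0003
grip_force: 4.3
clock: 14.2
tcp_pos: [0.5952, -0.0975, 0.1213]
orientation: [0.0, 0.657, 0.754, 0.003]
wrist_force: [3.6, 10.4, 5.9]
finger_gap: -0.0004
grip_force: 5.2
t 14.2 tcp [ 0.5952 -0.0975  0.1213] board [ 0.0567 -0.1373] xaxis deg 97.85 tilt -1.0
F [ 3.64 10.41  5.93] F board y 10.16 gap -0.0004
can [-0.19902996 -0.00084907  0.05256373] 2142
stop top y range [-0.26834446 -0.24704053 -0.23807337] 300
stop top y range [-0.26824828 -0.24659004 -0.23795148] 367
```

The canister is at y = -199 mm, square, and bearing on the stop at about 10 N. I hold it there a moment, then back off slowly.

```bash
python3 -m handwheel '{"deltas":[[-1,0,0,0,0],[-1,0,0,0,0],[-1,0,0,0,0],[-1,0,0,0,0]]}';python3 -m handwheel '{"deltas":[[-1,0.03,0,0,0],[-1,0.03,0,0,0],[-1,0.03,0,0,0],[-1,0.05,0,0,0],[-1,0.1,0,0,0],[-1,0.2,0,0,0],[-1,0.3,0,0,0],[-1,0.5,0,-0.2,0],[-1,0.5,0,-0.5,0],[-1,0.3,0,-0.8,0],[-1,0,0,-1,0],[-1,0,0,-1,0],[-1,0,0,-0.4,0],[-1,0,0,0,0.5],[-1,0,0,0,0]]}'
python3 - <<'E'
from plan import *
s=.235
go(.0,.36,.26)
E
python3 can.py
```

```text
clock: 14.75
tcp_pos: [0.5952, -0.0975, 0.1213]
orientation: [0.0, 0.657, 0.754, 0.003]
wrist_force: [2.2, 11.1, 5.9]
finger_gap: -0.0002
grip_force: 5.2
clock: 16.62
tcp_pos: [0.5821, -0.018, 0.2755]
orientation: [-0.0, 0.69, 0.724, -0.0]
wrist_force: [0.5, 0.6, -0.0]
finger_gap: -0.0002
grip_force: 0.0
t 16.625 tcp [ 0.5821 -0.018   0.2755] board [ 0.0487 -0.0571] xaxis deg 92.8 tilt -1.0
F [ 0.5   0.56 -0.  ] F board y 0.53 gap -0.0002
tool shift mm [416.4 -54.3  15.7] units [10.41 -1.36  0.39]
t 16.625 tcp [ 0.5821 -0.018   0.2755] board [ 0.0487 -0.0571] xaxis deg 92.8 tilt -1.0
F [ 0.5   0.56 -0.  ] F board y 0.53 gap -0.0002
t 16.675 tcp [ 0.582  -0.0181  0.2752] board [ 0.0486 -0.0573] xaxis deg 92.84 tilt -1.0
F [-0.03  0.98 -0.03] F board y 0.98 gap -0.0004
can y0 -0.1979 skew -0.0038 z 0.0537 x range [-0.0702  0.0962] 2657 2733
```

```bash
python3 -m handwheel '{"deltas":[[-1,0.5,-0.1,0,-0.08],[-1,0.9,-0.15,0,0],[-1,0.9,-0.15,0,0],[-1,0.9,-0.15,0,0],[-1,0.9,-0.15,0,0],[-1,0.9,-0.15,0,0],[-1,0.9,-0.15,0,0],[-1,0.9,-0.15,0,0],[-1,0.9,-0.15,0,0],[-1,0.7,-0.1,0,0],[-1,0.4,-0.06,0,0],[-1,0,0,0,0],[-1,0,0,0,0]]}'
python3 - <<'E'
from plan import *
from m import cloud
st()
c=cam('wrist'); cv2.imwrite('pics/w3.png',c['frame'][:,:,::-1])
cs,s=np.cos(YAW),np.sin(YAW)
for n in('wrist','scene'):
    c=cam(n);P=cloud(c).reshape(-1,3);d=P[:,:2]-CE; B=np.stack([cs*d[:,0]+s*d[:,1],-s*d[:,0]+cs*d[:,1]],1); z=P[:,2]
    print(n)
    for y in np.arange(.2,.33,.006):
        k=(abs(B[:,0])<.06)&(abs(B[:,1]-y)<.003)&(z>.009)&(z<.1)
        if k.sum()>3: print(round(y,3),k.sum(),'zmax',np.percentile(z[k],98).round(3),'x',np.percentile(B[k,0],[2,98]).round(3))
E
```

```text
clock: 18.3
tcp_pos: [0.5028, 0.3285, 0.2758]
orientation: [0.0, 0.685, 0.728, -0.0]
wrist_force: [-0.8, -0.5, 0.0]
finger_gap: 0.0
grip_force: 0.0
t 18.3 tcp [0.5028 0.3285 0.2758] board [-0.0088  0.2937] xaxis deg 93.51 tilt -1.0
F [-0.75 -0.48  0.03] F board y -0.43 gap 0.0
wrist
0.212 41 zmax 0.07 x [0.025 0.042]
0.218 228 zmax 0.071 x [0.024 0.043]
0.224 86 zmax 0.069 x [0.023 0.042]
0.23 274 zmax 0.077 x [-0.045  0.052]
0.236 488 zmax 0.077 x [-0.045  0.052]
0.242 3452 zmax 0.076 x [-0.044  0.051]
0.248 565 zmax 0.053 x [-0.033  0.038]
0.254 601 zmax 0.053 x [-0.035  0.037]
0.26 594 zmax 0.053 x [-0.031  0.038]
0.266 611 zmax 0.053 x [-0.035  0.038]
0.272 607 zmax 0.053 x [-0.031  0.038]
0.278 644 zmax 0.053 x [-0.034  0.038]
0.284 821 zmax 0.053 x [-0.033  0.041]
0.29 605 zmax 0.015 x [-0.034  0.042]
0.296 643 zmax 0.015 x [-0.034  0.042]
0.302 647 zmax 0.015 x [-0.035  0.042]
0.308 358 zmax 0.015 x [-0.034  0.042]
scene
0.206 34 zmax 0.07 x [-0.031  0.043]
0.212 373 zmax 0.07 x [-0.035  0.043]
0.218 37 zmax 0.07 x [-0.031  0.044]
0.224 385 zmax 0.077 x [-0.043  0.054]
0.23 163 zmax 0.077 x [-0.043  0.055]
0.236 72 zmax 0.077 x [-0.04   0.055]
0.242 5 zmax 0.073 x [-0.024  0.052]
0.254 4 zmax 0.015 x [0.042 0.043]
0.26 32 zmax 0.05 x [0.037 0.045]
0.266 23 zmax 0.05 x [0.034 0.042]
0.272 37 zmax 0.052 x [-0.029  0.044]
0.278 36 zmax 0.052 x [-0.031  0.041]
0.284 24 zmax 0.052 x [-0.028  0.042]
0.29 12 zmax 0.043 x [-0.015  0.043]
0.296 10 zmax 0.014 x [0.028 0.043]
0.302 7 zmax 0.014 x [0.026 0.042]
```

View pics/w3.png

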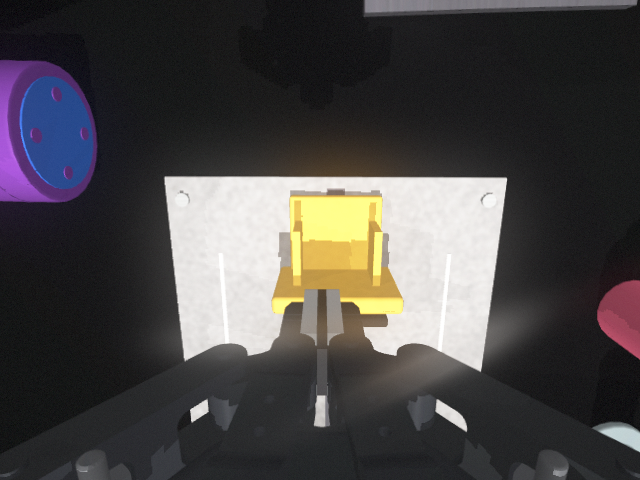

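The wrist picture shows the jaw, with its plate at about (337,220), side gussets at u≈297 and u≈377, and its foot at (337,300). I'll push mid-plate, between the gussets, with the tips at z≈47 mm.

```bash
python3 -m handwheel '{"deltas":[[-1,-0.3,0.15,0.3,0],[-1,-0.3,0.15,0.6,0],[-1,0,0,0.7,0],[-1,0,0,0.7,0],[-1,0,0,0.6,0],[-1,0,0,0.4,0],[-1,0,0,0.3,0],[-1,0,0,0.3,0],[-1,0,0,0,0],[-1,0,0,0,0]]}'
python3 -c "from plan import *;st()"
```

```text
clock: 19.7
tcp_pos: [0.5167, 0.3061, 0.1205]
orientation: [0.0, 0.685, 0.729, 0.0]
wrist_force: [1.0, -0.1, 0.8]
finger_gap: 0.0002
grip_force: 0.0
t 19.7 tcp [0.5167 0.3061 0.1205] board [0.0036 0.2704] xaxis deg 93.53 tilt -1.0
F [ 0.96 -0.13  0.8 ] F board y -0.19 gap 0.0002
```

```bash
python3 -m handwheel '{"deltas":[[-1,-0.08,0,0,0],[-1,-0.08,0,0,0],[-1,-0.08,0,0,0],[-1,-0.08,0,0,0],[-1,-0.08,0,0,0],[-1,-0.1,0,0,0],[-1,-0.14,0,0,0],[-1,-0.18,0,0,0],[-1,-0.2,0,0,0],[-1,-0.2,0,0,0],[-1,-0.2,0,0,0],[-1,-0.2,0,0,0],[-1,-0.2,0,0,0],[-1,-0.2,0,0,0],[-1,-0.2,0,0,0],[-1,-0.2,0,0,0],[-1,-0.2,0,0,0],[-1,-0.2,0,0,0],[-1,-0.2,0,0,0],[-1,-0.2,0,0,0]]}'
python3 -c "from plan import *;st()"
```

```text
clock: 22.2
tcp_pos: [0.5238, 0.1786, 0.1199]
orientation: [-0.002, 0.685, 0.729, 0.001]
wrist_force: [-1.2, 7.0, 0.6]
finger_gap: -0.0003
grip_force: 3.5
t 22.2 tcp [0.5238 0.1786 0.1199] board [0.0028 0.1427] xaxis deg 93.61 tilt -1.0
F [-1.19  7.02  0.57] F board y 7.08 gap -0.0003
```

```bash
python3 -m handwheel '{"deltas":[[-1,-0.2,0,0,0],[-1,-0.22,0,0,0],[-1,-0.22,0,0,0],[-1,-0.22,0,0,0],[-1,-0.22,0,0,0],[-1,-0.22,0,0,0],[-1,-0.22,0,0,0],[-1,-0.22,0,0,0],[-1,-0.22,0,0,0],[-1,-0.22,0,0,0],[-1,-0.22,0,0,0],[-1,-0.22,0,0,0],[-1,-0.22,0,0,0],[-1,-0.22,0,0,0],[-1,-0.22,0,0,0],[-1,-0.22,0,0,0],[-1,-0.22,0,0,0],[-1,-0.22,0,0,0],[-1,-0.22,0,0,0],[-1,-0.2,0,0,0]]}'
python3 -m handwheel '{"deltas":[[-1,-0.2,0,0,0],[-1,-0.2,0,0,0],[-1,-0.16,0,0,0],[-1,-0.12,0,0,0],[-1,-0.1,0,0,0],[-1,-0.08,0,0,0],[-1,-0.08,0,0,0],[-1,-0.08,0,0,0]]}'
python3 -c "from plan import *;st()"
```

```text
clock: 24.7
tcp_pos: [0.5341, 0.0045, 0.1199]
orientation: [-0.002, 0.685, 0.729, 0.001]
wrist_force: [-1.8, 6.5, 3.5]
finger_gap: 0.0001
grip_force: 3.5
clock: 25.7
tcp_pos: [0.5364, -0.0361, 0.1199]
orientation: [-0.002, 0.685, 0.729, 0.001]
wrist_force: [-2.4, 6.2, 4.2]
finger_gap: 0.0002
grip_force: 3.2
t 25.7 tcp [ 0.5364 -0.0361  0.1199] board [ 0.0019 -0.0724] xaxis deg 93.59 tilt -1.0
F [-2.43  6.18  4.22] F board y 6.32 gap 0.0002
```

```bash
python3 -m handwheel '{"deltas":[[-1,-0.08,0,0,0],[-1,-0.08,0,0,0],[-1,-0.08,0,0,0],[-1,-0.08,0,0,0],[-1,-0.08,0,0,0],[-1,-0.08,0,0,0],[-1,-0.06,0,0,0],[-1,-0.06,0,0,0],[-1,-0.04,0,0,0],[-1,-0.03,0,0,0]]}'
python3 -m handwheel '{"deltas":[[-1,-0.02,0,0,0],[-1,-0.02,0,0,0],[-1,-0.02,0,0,0],[-1,-0.02,0,0,0]]}'
python3 -m handwheel '{"deltas":[[-1,-0.02,0,0,0],[-1,-0.02,0,0,0]]}'
python3 -c "from plan import *;st()"
```

```text
clock: 26.95
tcp_pos: [0.538, -0.0628, 0.1199]
orientation: [-0.002, 0.685, 0.729, 0.001]
wrist_force: [-1.6, 6.0, 4.4]
finger_gap: 0.0002
grip_force: 3.1
clock: 27.45
tcp_pos: [0.5382, -0.066, 0.1199]
orientation: [-0.002, 0.685, 0.729, 0.001]
wrist_force: [-3.0, 5.0, 4.3]
finger_gap: 0.0
grip_force: 3.1
clock: 27.7
tcp_pos: [0.5383, -0.0676, 0.1199]
orientation: [-0.002, 0.685, 0.729, 0.001]
wrist_force: [-2.9, 6.5, 4.7]
finger_gap: -0.0003
grip_force: 3.1
t 27.7 tcp [ 0.5383 -0.0676  0.1199] board [ 0.0018 -0.1039] xaxis deg 93.58 tilt -1.0
F [-2.88  6.47  4.7 ] F board y 6.64 gap -0.0003
```

```bash
python3 -m handwheel '{"deltas":[[-1,-0.02,0,0,0],[-1,-0.02,0,0,0],[-1,-0.02,0,0,0]]}'
python3 -m handwheel '{"deltas":[[-1,-0.02,0,0,0],[-1,-0.02,0,0,0]]}'
python3 -c "from plan import *;st()"
```

```text
clock: 28.08
tcp_pos: [0.5384, -0.07, 0.1199]
orientation: [-0.002, 0.685, 0.729, 0.001]
wrist_force: [-3.0, 6.5, 4.0]
finger_gap: 0.0001
grip_force: 3.1
clock: 28.32
tcp_pos: [0.5385, -0.0716, 0.1199]
orientation: [-0.002, 0.685, 0.729, 0.001]
wrist_force: [-2.6, 6.3, 4.1]
finger_gap: 0.0002
grip_force: 3.1
t 28.325 tcp [ 0.5385 -0.0716  0.1199] board [ 0.0018 -0.1079] xaxis deg 93.58 tilt -1.0
F [-2.56  6.31  4.06] F board y 6.46 gap 0.0002
```

```bash
python3 -m handwheel '{"deltas":[[-1,-0.02,0,0,0],[-1,-0.02,0,0,0]]}'
python3 -m handwheel '{"deltas":[[-1,-0.02,0,0,0]]}'
python3 -m handwheel '{"deltas":[[-1,-0.02,0,0,0]]}'
python3 -c "from plan import *;st()"
```

```text
clock: 28.58
tcp_pos: [0.5386, -0.0731, 0.1199]
orientation: [-0.002, 0.685, 0.729, 0.001]
wrist_force: [-2.8, 6.5, 4.4]
finger_gap: 0.0001
grip_force: 3.6
clock: 28.7
tcp_pos: [0.5386, -0.0736, 0.1199]
orientation: [-0.002, 0.685, 0.729, 0.001]
wrist_force: [-2.3, 9.6, 4.7]
finger_gap: 0.0001
grip_force: 4.1
clock: 28.82
tcp_pos: [0.5386, -0.0741, 0.1199]
orientation: [-0.002, 0.684, 0.729, 0.001]
wrist_force: [-2.4, 9.1, 5.8]
finger_gap: 0.0005
grip_force: 4.7
t 28.825 tcp [ 0.5386 -0.0741  0.1199] board [ 0.0018 -0.1104] xaxis deg 93.61 tilt -1.0
F [-2.45  9.07  5.79] F board y 9.21 gap 0.0005
```

```bash
python3 -m handwheel '{"deltas":[[-1,-0.02,0,0,0]]}'
python3 -m handwheel '{"deltas":[[-1,-0.005,0,0,0],[-1,0,0,0,0]]}'
python3 -c "from plan import *;st()"
```

```text
clock: 28.95
tcp_pos: [0.5387, -0.0746, 0.1199]
orientation: [-0.003, 0.684, 0.729, 0.001]
wrist_force: [-2.7, 10.3, 5.8]
finger_gap: -0.0003
grip_force: 5.3
clock: 29.2
tcp_pos: [0.5387, -0.0746, 0.1199]
orientation: [-0.003, 0.684, 0.729, 0.001]
wrist_force: [-2.8, 10.4, 5.1]
finger_gap: 0.0
grip_force: 5.1
t 29.2 tcp [ 0.5387 -0.0746  0.1199] board [ 0.0018 -0.111 ] xaxis deg 93.63 tilt -1.0
F [-2.79 10.44  5.12] F board y 10.59 gap 0.0
```

```bash
python3 -m handwheel '{"deltas":[[-1,-0.015,0,0,0],[-1,0,0,0,0],[-1,0,0,0,0],[-1,0,0,0,0]]}'
python3 -m handwheel '{"deltas":[[-1,0.03,0,0,0],[-1,0.05,0,0,0],[-1,0.1,0,0,0],[-1,0.2,0,0,0],[-1,0.1,0,-0.3,0],[-1,0,0,-0.8,0],[-1,0,0,-1,0],[-1,0,0,-1,0],[-1,0.8,0,-0.5,0],[-1,0.9,0,0,0],[-1,0.9,0,0,0],[-1,0.9,0,0,0],[-1,0.9,0,0,0],[-1,0.9,0,0,0],[-1,0,0,0,0],[-1,0,0,0,0]]}'
python3 can.py
python3 - <<'E'
import pickle,cv2
c=pickle.load(open('top.pkl','rb')); cv2.imwrite('pics/t5.png',cv2.resize(c['frame'][130:310,150:480,::-1],None,fx=2.4,fy=2.4,interpolation=cv2.INTER_CUBIC))
E
```

```text
clock: 29.7
tcp_pos: [0.5387, -0.075, 0.1199]
orientation: [-0.003, 0.684, 0.729, 0.002]
wrist_force: [-2.4, 10.7, 5.5]
finger_gap: 0.0001
grip_force: 5.5
clock: 31.7
tcp_pos: [0.5257, 0.1529, 0.2644]
orientation: [0.0, 0.685, 0.729, 0.0]
wrist_force: [0.3, 0.3, 0.2]
finger_gap: -0.0001
grip_force: 0.0
t 31.7 tcp [0.5257 0.1529 0.2644] board [0.003 0.117] xaxis deg 93.55 tilt -1.0
F [0.25 0.35 0.19] F board y 0.33 gap -0.0001
t 31.75 tcp [0.5258 0.1525 0.2643] board [0.0031 0.1165] xaxis deg 93.5 tilt -1.0
F [-0.02  0.34  0.14] F board y 0.34 gap 0.0
can y0 -0.1963 skew -0.015 z 0.0537 x range [-0.0702  0.0962] 2717 3101
```

View pics/t5.png

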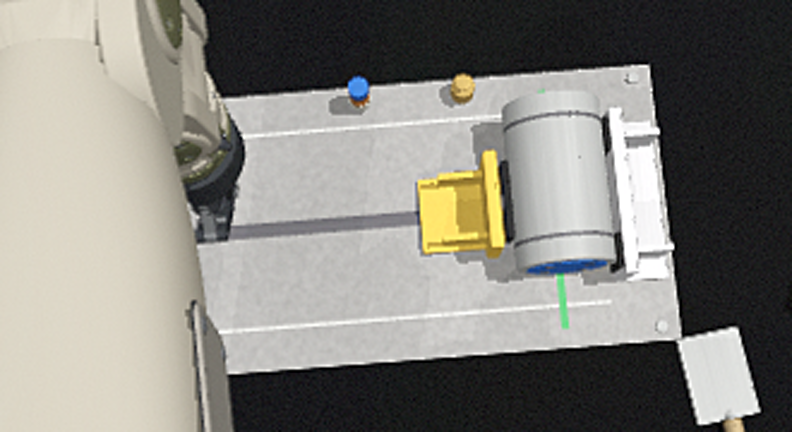

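The canister lies on the green line against the stop, with the jaw's pad pressed on it at (505,200). The hand is clear, and the vial, weight and spatula have not moved.

```bash
python3 -c "
from workcell import hand_in
print(hand_in())"
```

```text
the job is handed in; nothing more can be done
None
```

I handed the job in at about 32 s, before the 72 s limit. The canister is on the green line against the end stop, the jaw's pad squeezes it at roughly 4–5 N, the hand is clear, and the vial, weight and spatula look undisturbed; no verdict came back.

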